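# Hold a bracket against the sprung stop with a drift pin

### The job

Take the drift pin out of its wooden holder and put its steel end down through the eyelet of the angle bracket in the jig, before the bracket has pushed the stop in. Then, with the pin alone, slide the bracket along its channel against the sprung stop and press until the stop's front face lies between the two black lines across each rail, never bottoming the stop; finish while still gripping the pin and holding that steady push, so that I can fasten the bracket. Leave the tape measure, the tin and the film roll where they are.

Things in the scene. Friction and masses are not known exactly. Their poses are not given: they have to be found in the camera images.
- jig: Fixed pressing jig, bed 260 x 90 mm. Origin at the centre of its underside, on the table; x along the channel to the sprung stop, z up. The bracket lies on ledges 38 mm high with an open slot 24 mm wide between them (slot floor 8 mm high). Rails 55 mm apart, top at 46 mm, guide it. Grey spring housing 68 mm high at x = 92 to 128 mm. Black lines 2 mm wide cross the rails at x = 57 and 73 mm.
- stop (a joint): How far the sprung stop is pushed in along the jig's +x, in m: 0 free, 0.034 bottomed. It pushes back with 2 N + 400 N/m x value. Its front face is at jig x = 50 mm + value, so it lies between the black lines at 0.007 to 0.023 (5 to 11 N).
- stop_face (a point): Centre of the front face of the stop, a steel plate 46 mm wide, 24 mm high, from 39 to 63 mm above the table; the face looks along the jig's -x, at the bracket.
- bracket: Loose aluminium angle bracket, about 0.2 kg, in the jig's channel. Foot 100 x 50 x 8 mm; upright flange 8 mm thick, 24 mm high at its +x end, whose outer face meets the stop. Origin at the centre of the foot's underside, x along the foot to the flange and stop, z up; flange face 50 mm from the origin. Starts 20 to 60 mm short of the stop.
- eyelet (a point): Centre of the eyelet, a round hole of 16 mm diameter right through the bracket's 8 mm foot, 20 mm behind the bracket's origin (70 mm behind the flange face); the point lies on the foot's upper surface, 46 mm above the table.
- holder: Fixed wooden block 75 x 75 x 40 mm, with an upright hole of 14 mm diameter in its middle, in which the pin stands. Origin at the centre of its underside.
- pin_grip (a point): Centre of the drift pin's wooden grip, 24 x 24 mm square (sides along this point's x and y), 40 mm high; 66 mm above the table at the start, the pin standing upright in the holder. z points up the pin.
- pin_tip (a point): The lower end of the pin's shank, on its axis.
- pin: The whole drift pin, 0.09 kg; origin at the tip, z up the pin, 80 mm long: steel shank of 10 mm diameter, 34 mm long, its last 8 mm tapered to 5 mm; above it a round collar of 32 mm diameter, 6 mm thick; then the grip, whose centre is 60 mm above the tip.
- tape_measure_mid (a point): Tape measure, 67 x 85 x 31 mm, bystander; about its centre.
- screw_tin_mid (a point): Round open tin, 66 mm diameter, 41 mm high, bystander; its centre.
- film_roll_mid (a point): White roll of film, 92 mm diameter, 102 mm high, bystander; its centre.
Things that resemble listed ones, but are neither listed nor needed, are in the scene too. Leave any blue look-alike of the pin alone.

How it is judged:
On the way, in this order (a step that is already met when the one before it is completed fails the run):
1. the pin, held by the fingers, is through the eyelet while the stop is still free (pushed in less than 4 mm) (z of pin_tip in the frame of eyelet below -0.013 m and horizontal distance between pin_tip and eyelet below 0.014 m and contact force between the fingers and pin above 1.5 N and value of joint stop below 0.004 m), for 0.1 s.
2. the pin presses the bracket against the stop, the stop between the black lines (z of pin_tip in the frame of eyelet below -0.013 m and horizontal distance between pin_tip and eyelet below 0.014 m and contact force between the fingers and pin above 1.5 N and value of joint stop between 0.006 and 0.024 m and contact force between bracket and stop between 3.5 and 13 N), for 0.5 s.
At the end, for the whole second after the job is handed in: The fingers grip the pin, its tip 5 mm or more below the bracket's underside in the eyelet; the bracket lies flat (5 mm) and in line (0.08 rad), at rest, and the pin alone presses it: stop pushed in 6 to 24 mm, 3.5 to 13 N; fingers and arm touch neither bracket nor stop (all of step 2 and z of eyelet in the frame of jig between 0.041 and 0.051 m and angle between the x axis of bracket and the x axis of jig, either way round below 0.08 rad and contact force between pin and bracket above 3 N and contact force between each of the arm, the fingers and bracket below 0.5 N and contact force between each of the arm, the fingers and stop below 0.5 N and linear speed of bracket below 0.02 m/s); the arm keeps its last pose, push and grip.
It fails at once if the hand itself pushes the bracket or the stop (over 3 N) (contact force between any of the arm, the fingers and bracket above 3 N or contact force between any of the arm, the fingers and stop above 3 N).
It fails at once if the stop is bottomed (pushed in more than 31 mm) (value of joint stop above 0.031 m).
It fails at once if the tape measure, the tin or the film roll is moved more than 20 mm (distance of any of tape_measure_mid, screw_tin_mid, film_roll_mid from where it was at the start of the episode above 0.02 m).
It also fails if it takes over 54 s, if anything falls off the work surface, if the arm or the gripper's body presses on something with over 40 N, if the wrist force passes 120 N, or if a joint passes its speed limit or range.

### The arm

A 6-joint arm with a two-finger parallel gripper is mounted at the origin on the work surface; the furniture and walls round the work are solid. World frame = base frame: x ahead of the robot, y to its left, z up, the work surface at z = 0. Lengths are in m, angles in rad, forces in N, time in s.
With the tool pointing down it reaches from about 0.375 to 0.9 m from the base axis. Payload 3.1 kg.
Tool frame: the origin (TCP) lies where the fingers leave the gripper's body, on its centre line; the fingertips stand 73 mm ahead of it and the grasp point (between the pads) lies 54 mm ahead of it; z points along the fingers, y is the line along which they close (so a half turn about z gives the same grasp; the last joint's range is limited). The gripper opens to 85 mm and grips with 20 to 120 N. Pads are 22 mm wide; open, the fingers measure 114 mm over their backs; the gripper's body (76 mm by 85 mm) begins 54 mm behind the grasp point. The pads swing forward as they close: fully open they stand 13 mm farther back than shut.
Start: joints at [1.093, 0.527, 1.433, -0, 1.181, -0.178], TCP at [0.184, 0.597, 0.304] pointing down, gripper open.
Joint ranges: [-3.08, 3.08], [-0.75, 2.2], [0.22, 2.44], [-1.43, 4.57], [0, 2.65], [-2.85, 2.85]. Speed limits (rad/s): [2.79, 2.79, 3.14, 3.14, 3.14, 3.14].

### API

Orientations are given as a unit quaternion [x, y, z, w].
In Python, from station import manip gives the robot as it stands.
- The arm moves only by the tool step_arm, never from a script. Its argument "moves" is one flat list of numbers, 5 for each row, row after row: the opening, from 0 (shut) to 1 (fully open), then the shift along the world's x, y, z scaled (see below), then the turn about the world's z scaled (see below). In form: [fingers, x, y, z, yaw, fingers, x, y, z, yaw, ...]. A call has 1 to 12 rows; each row is the pose to reach, as a shift and turn from the pose commanded when the call began, turning the shorter way round; what a row does not reach only later rows make up. The controller multiplies each number of a shift by 200 mm and each number of a turn by pi rad. A row lasts 1/8 s, in which the tool goes at most 62.5 mm and 10.7 degrees, less where a joint would pass 70% of its speed; a pose out of reach is approached as far as the arm can. A call with a number of a shift or a turn outside -1 to 1 is refused whole. A call with a gripper value outside its range is refused whole. The fingers move at their own pace and stop on an object; "grip_force" is the grip in N (left out, the last holds). Time passes only in rows, so rows that repeat a pose let the fingers close. It gives the time, the measured TCP pose, the force, the opening and the grip force at its end, in the units of the state.
- manip.sense(): the state, without advancing time (a new reading comes with each control period).
- manip.snapshot(name): name is "side" or "top"; returns a dict with "color" (480x640x3 uint8, blue, green, red), "z_map" (480x640 float32, m along the optical axis (not along the pixel's ray), 0 where there is no reading), "fovy" (degrees; the focal length in pixels is half the picture's height over the tangent of half this angle, whatever the lens; pixels are square), "cx", "cy" (the principal point, pixels), "R" (3x3) and "t" (3): a world point X has camera coordinates R X + t. Camera axes: x right, y down, z forward; pixel columns grow to the right and rows downward; lengths in m; the calibration is good to about 2 mm. A picture is of the moment at which its call begins.
- manip.sign_off(): hands the job in; it is judged then, once.
The state is a dict: "t": time; "q": joint angles; "qd": joint speeds; "tau": joint torques, N m; "tcp_pos": TCP position; "tool_rot": TCP orientation; "force": force on the tool from outside, world axes, zero at the start; "ft_torque": the same for the moment, N m; "finger_gap": opening from 0.0 (shut) to 1.0 (fully open); "gripper_force": force on a finger pad.
Only numpy, scipy, OpenCV 4.12 (cv2) and the standard library are available. Lean on these libraries where they do the work, as an engineer would, in place of code of your own. Each camera call takes 0.05 s, during which the arm holds its last target. There are 200 camera calls.

## Working session

There is one attempt and no reset: what is moved stays moved. The work goes in short steps, Python scripts to look and compute and a tool call to move; the robot and the scene stay as the last step left them, time stands still between calls to the robot, and variables do not carry over. Pictures are saved under pics/ and viewed, at most 10 in all, crops included, and the job is handed in when it is done.

Besides the shell and the picture viewer there is one more tool, called after ">>>" as name(argument=value, ...), one argument or row to a line, values as JSON. step_arm: Moves the arm, as the interface text tells. Its arguments: {"type":"object","properties":{"moves":{"type":"array","items":{"type":"number"}},"grip_force":{"type":"number"}},"required":["moves"]}

```bash
mkdir -p pics
cat > h.py <<'E'
import numpy as np, cv2, pickle
from station import manip
def snap(n,f):
    s=manip.snapshot(n); cv2.imwrite('pics/%s.png'%f,s['color']); pickle.dump(s,open('pics/%s.pkl'%f,'wb')); return s
def load(f): return pickle.load(open('pics/%s.pkl'%f,'rb'))
def ray(s,u,v):
    f=240/np.tan(np.radians(s['fovy'])/2); d=np.array([(u-s['cx'])/f,(v-s['cy'])/f,1.])
    R=np.array(s['R']);t=np.array(s['t']); return -R.T@t, R.T@d
def atz(s,u,v,z):
    o,d=ray(s,u,v); return o+d*(z-o[2])/d[2]
def dep(s,u,v):
    o,d=ray(s,u,v); return o+d*s['z_map'][int(round(v)),int(round(u))]
def proj(s,X):
    f=240/np.tan(np.radians(s['fovy'])/2); c=np.array(s['R'])@X+np.array(s['t']); return c[:2]/c[2]*f+[s['cx'],s['cy']]
E
python3 -c "
from h import *
for n in('top','side'):
    s=snap(n,n+'0');print(n,s['fovy'],ray(s,320,240))
print(manip.sense())"
```

```text
top 53.971171297662494 (array([ 0.48302667, -0.11088686,  0.91202036]), array([ 0.08357107, -0.02471037, -0.99621141]))
side 55.37407645212639 (array([ 0.11674661, -0.78062465,  0.5060246 ]), array([ 0.49794037,  0.71455148, -0.49173189]))
{'t': 0.1, 'q': array([ 1.09349476e+00,  5.28402276e-01,  1.43375556e+00, -5.75359412e-05,
        1.18140310e+00, -1.78480832e-01]), 'qd': array([-0.00106936, -0.00275249, -0.00282434, -0.00153828, -0.0013104 ,
        0.00086325]), 'tau': array([-3.00292902e-05, -4.43302453e+01, -1.78584337e+01, -2.37413587e-04,
        3.89794688e-03,  1.03788781e-05]), 'tcp_pos': array([0.18373625, 0.59686351, 0.30301939]), 'tool_rot': array([ 1.48844196e-01,  9.88860170e-01, -9.40279074e-04, -2.91754329e-04]), 'force': array([ 0.51655586,  0.34797423, -0.02702709]), 'ft_torque': array([ 0.01221912, -0.03469178,  0.00297886]), 'gripper_force': 0.0, 'finger_gap': 0.9989223730338055}
```

View pics/top0.png

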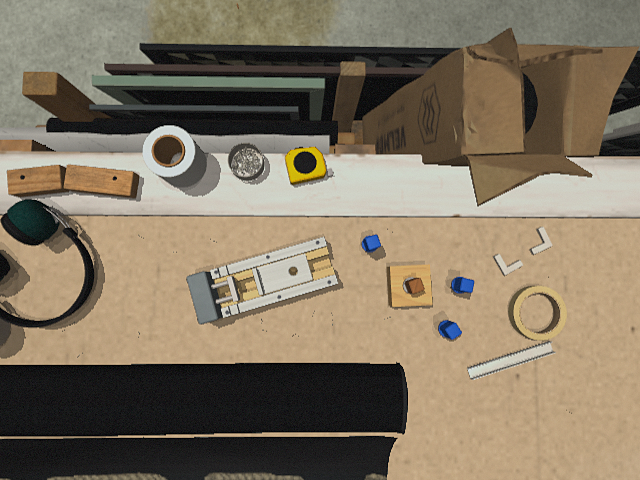

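View pics/side0.png

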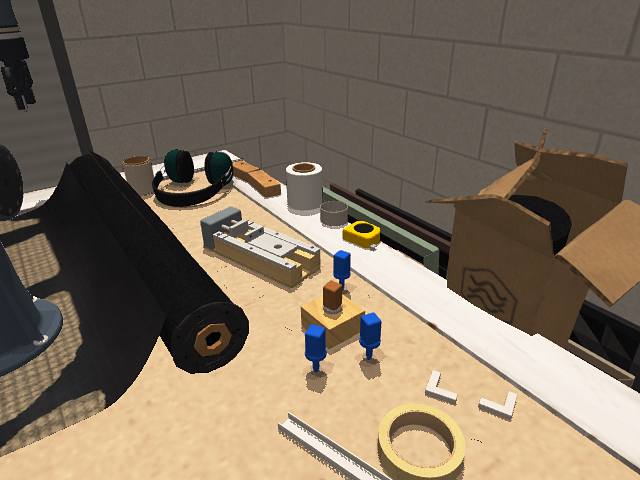

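Top view: grey housing at (204,297), eyelet at about (292,270), pin in its holder at about (414,286), with three blue look-alikes round it. Next I enlarge the jig and the pin.

```bash
python3 -c "
from h import *
s=load('top0'); c=s['color']
a=cv2.resize(c[225:335,180:350],None,fx=4.5,fy=4.5,interpolation=cv2.INTER_CUBIC)
cv2.imwrite('pics/jig.png',a)
b=cv2.resize(c[225:345,355:485],None,fx=5,fy=5,interpolation=cv2.INTER_CUBIC)[:600]
cv2.imwrite('pics/pin.png',b)
for p in [(204,297),(292,270),(415,286),(372,243),(450,330),(462,285),(100,220),(500,220),(300,400)]: print(p,dep(s,*p).round(4))
"
```

```text
(204, 297) [0.4519 0.0731 0.0685]
(292, 270) [ 0.5011 -0.0798  0.0069]
(415, 286) [ 0.4719 -0.2987  0.0846]
(372, 243) [ 0.5478 -0.2239  0.0802]
(450, 330) [ 0.3949 -0.3604  0.0806]
(462, 285) [ 0.4737 -0.3832  0.0812]
(100, 220) [0.5964 0.2893 0.0012]
(500, 220) [ 0.6003 -0.4879  0.0007]
(300, 400) [ 0.2881 -0.0983  0.1286]
```

View pics/jig.png

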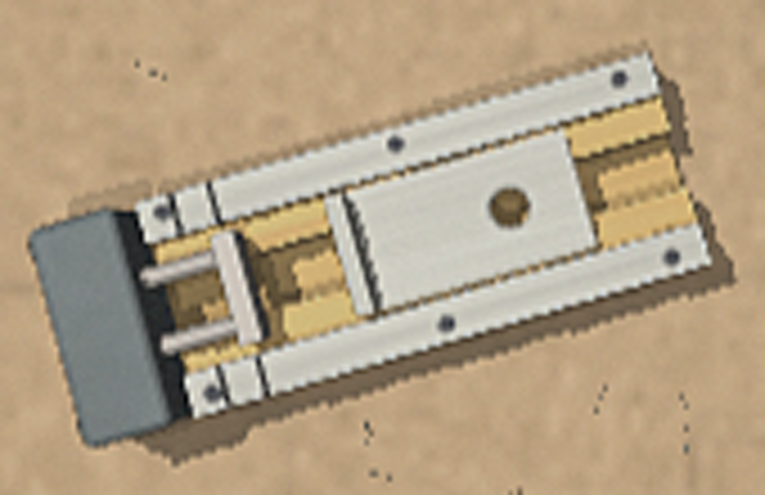

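View pics/pin.png

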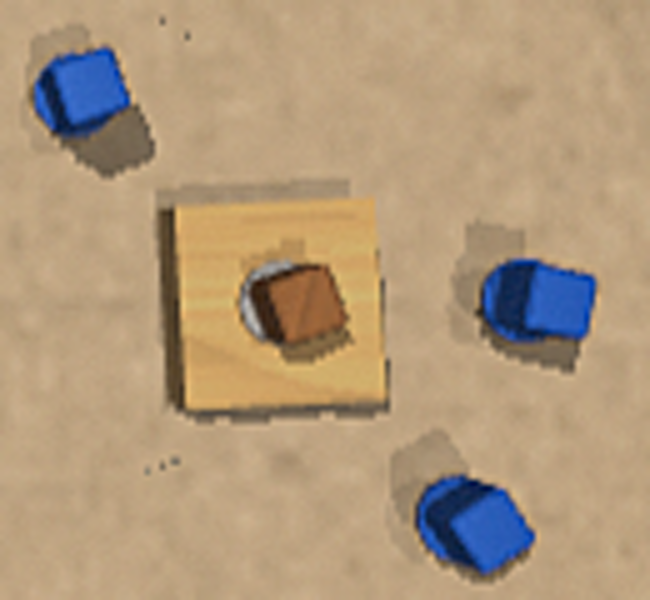

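Crop view: the eyelet is at (509,208) in the jig crop, and the grip top is centred near (305,303) in the pin crop. The pin's sides look roughly in line with the jig axis.

```bash
cat > m.py <<'E'
from h import *
s=load('top0')
J=lambda x,y,z:atz(s,180+(x+.5)/4.5-.5,225+(y+.5)/4.5-.5,z)
P=lambda x,y,z:atz(s,355+(x+.5)/5-.5,225+(y+.5)/5-.5,z)
e=J(509,208,.046); print('eye',e.round(4))
up=J(648,52,.046)-J(135,203,.046); lo=J(710,265,.046)-J(190,420,.046)
for v in(up,lo): print('jig ang',np.degrees(np.arctan2(-v[1],-v[0])))
mid=(J(648,52,.046)+J(710,265,.046))/2; print('jig -x end',mid.round(4))
print('width',np.linalg.norm(J(648,52,.046)-J(710,265,.046)))
sf=(J(238,232,.063)+J(265,338,.063))/2; print('stop face',sf.round(4))
fl=[(J(345,193,z)+J(379,314,z))/2 for z in(.062,.046)]; print('flange back',np.round(fl,4))
back=(J(570,138,.046)+J(597,246,.046))/2; print('foot back',back.round(4))
for k in((.063)),: pass
L=[(J(177,212,.046)+J(225,385,.046))/2,(J(212,202,.046)+J(262,375,.046))/2]; print('lines',np.round(L,4))
# grip top mask
h=cv2.cvtColor(s['color'],cv2.COLOR_BGR2HSV); pts=[]
for v in range(265,310):
  for u in range(395,430):
    X=dep(s,u,v)
    if X[2]>.081: pts.append(X)
pts=np.array(pts); r=cv2.minAreaRect((pts[:,:2]*1000).astype(np.float32)); print(len(pts),pts.mean(0),r)
hc=[P(*p,.04) for p in((177,208),(375,198),(387,402),(184,410))]; print('holder',np.mean(hc,0).round(4))
q=manip.sense()['tool_rot']
from scipy.spatial.transform import Rotation as R
y=R.from_quat(q).as_matrix()[:,1]; print('tool y ang',np.degrees(np.arctan2(y[1],y[0])))
E
python3 m.py
```

```text
eye [ 0.4988 -0.0825  0.046 ]
jig ang 106.67328507152467
jig ang 106.57255823813266
jig -x end [ 0.5193 -0.1517  0.046 ]
width 0.09063716455262215
stop face [0.4679 0.0188 0.063 ]
flange back [[ 0.4804 -0.0247  0.062 ]
 [ 0.4803 -0.023   0.046 ]]
foot back [ 0.5054 -0.1128  0.046 ]
lines [[0.4622 0.0416 0.046 ]
 [0.4662 0.0272 0.046 ]]
193 [ 0.47292258 -0.29092752  0.12411398] ((471.40802001953125, -212.292236328125), (26.298233032226562, 202.4365997314453), 0.8655182123184204)
holder [ 0.4723 -0.3009  0.04  ]
tool y ang 72.88010423929008
```

```bash
cat >> m.py <<'E'
print('----')
k=(pts[:,2]<.092)&(abs(pts[:,1]+.3)<.03); r=cv2.minAreaRect((pts[k,:2]*1000).astype(np.float32)); print(k.sum(),pts[k].mean(0),r)
c=[P(*p,.086) for p in((266,281),(324,264),(346,323),(290,343))]; print(np.mean(c,0)); 
for i in range(4): d=c[(i+1)%4]-c[i]; print(np.linalg.norm(d),np.degrees(np.arctan2(d[1],d[0])))
m=cv2.inRange(h,(0,110,30),(14,255,255))[265:310,395:430]; print(m.sum()/255)
E
python3 m.py | sed -n '/----/,$p'
```

```text
----
184 [ 0.47242836 -0.29973385  0.08557508] ((472.3337097167969, -300.5063781738281), (23.933137893676758, 24.50714683532715), 20.7972354888916)
[ 0.4734039  -0.29996661  0.086     ]
0.021445912261779554 -73.79027638216479
0.021955054876150397 -160.1319798367133
0.02107195873941607 109.39133004012191
0.023150485031588005 20.687207114888555
215.0
```

>>> step_arm(
  moves=[0.5,0.3,-0.3,0,0.05,0.5,0.6,-0.6,0,0.1,0.5,0.9,-0.9,0,0.15,0.5,1,-1,0,0.19,0.5,1,-1,0,0.19,0.5,1,-1,0,0.19],
)

```text
t: 0.85
tcp_pos: [0.3856, 0.3956, 0.3036]
tool_rot: [-0.146, 0.989, -0.0, -0.0]
force: [-0.2, 0.8, 0.1]
finger_gap: 0.493
gripper_force: 0.0
```

>>> step_arm(
  moves=[0.5,0.2,-0.3,0,0.02,0.5,0.35,-0.6,0,0.02,0.5,0.4,-0.9,0,0.02,0.5,0.4,-1,0,0.02],
)

```text
t: 1.35
tcp_pos: [0.4641, 0.1959, 0.3036]
tool_rot: [-0.179, 0.984, 0.0, -0.0]
force: [-0.8, 0.6, -0.2]
finger_gap: 0.502
gripper_force: 0.0
```

>>> step_arm(
  moves=[0.5,0,-0.3,0,0,0.5,0,-0.6,0,0,0.5,0,-0.9,0,0,0.5,0,-1,0,0],
)

```text
t: 1.85
tcp_pos: [0.4639, -0.0044, 0.3039]
tool_rot: [-0.178, 0.984, 0.0, -0.0]
force: [0.5, -0.0, -0.2]
finger_gap: 0.494
gripper_force: 0.0
```

>>> step_arm(
  moves=[0.5,0,-0.3,0,0,0.5,0,-0.6,0,0,0.5,0,-0.9,0,0,0.5,0,-1,0,0],
)

```text
t: 2.35
tcp_pos: [0.4645, -0.2049, 0.3038]
tool_rot: [-0.178, 0.984, -0.0, 0.0]
force: [-0.1, -0.0, 0.4]
finger_gap: 0.499
gripper_force: 0.0
```

>>> step_arm(
  moves=[0.5,0.03,-0.3,0,0,0.5,0.03,-0.48,-0.2,0,0.5,0.03,-0.48,-0.4,0,0.5,0.03,-0.48,-0.4,0,0.5,0.03,-0.48,-0.4,0],
)

```text
t: 2.98
tcp_pos: [0.4707, -0.2977, 0.2248]
tool_rot: [-0.18, 0.984, -0.0, 0.0]
force: [0.7, -0.1, 0.5]
finger_gap: 0.5
gripper_force: 0.0
```

>>> step_arm(
  moves=[0.5,0.01,-0.01,-0.15,0,0.5,0.01,-0.01,-0.3,0,0.5,0.01,-0.01,-0.4,0,0.5,0.01,-0.01,-0.5,0,0.5,0.01,-0.01,-0.5,0],
)

```text
t: 3.6
tcp_pos: [0.4726, -0.3001, 0.1247]
tool_rot: [-0.18, 0.984, -0.0, 0.0]
force: [0.4, 0.4, -0.9]
finger_gap: 0.5
gripper_force: 0.0
```

```bash
python3 -c "
from h import *
a=snap('top','t1')['color'][215:355,345:485];b=snap('side','s1')['color'][210:390,240:420]
r=lambda i:cv2.resize(i,(400,400),interpolation=cv2.INTER_CUBIC)
cv2.imwrite('pics/g1.png',np.hstack([r(a),r(b)]))"
```

```text
(no output)
```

View pics/g1.png

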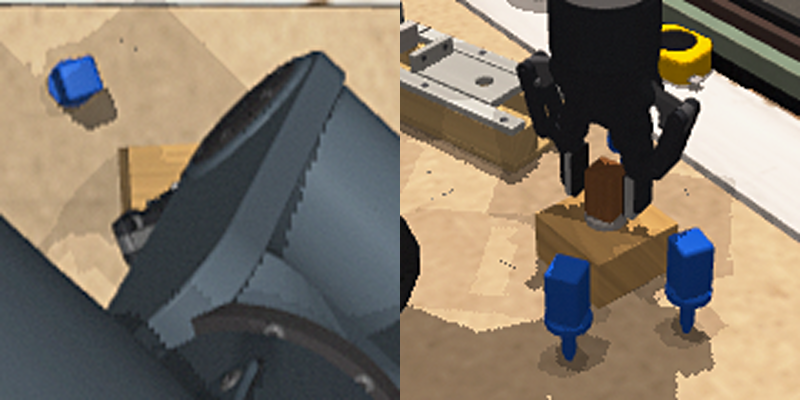

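The fingers straddle the brown grip, at about (603,190) in the right panel, and clear the blue pins. I'll close.

>>> step_arm(
  moves=[0.2,0,0,0,0,0,0,0,0,0,0,0,0,0,0,0,0,0,0,0,0,0,0,0,0,0,0,0,0,0],
  grip_force=80,
)

```text
t: 4.45
tcp_pos: [0.4728, -0.3012, 0.1256]
tool_rot: [-0.179, 0.984, -0.001, 0.001]
force: [-0.5, 0.8, 6.8]
finger_gap: 0.269
gripper_force: 78.8
```

>>> step_arm(
  moves=[0,0,0,0.1,0,0,0,0,0.2,0,0,0,0,0.35,0,0,0,0,0.5,0,0,0,0,0.5,0],
)

```text
t: 5.08
tcp_pos: [0.4729, -0.3017, 0.2265]
tool_rot: [-0.179, 0.984, -0.002, 0.002]
force: [0.3, 0.1, -0.9]
finger_gap: 0.273
gripper_force: 78.4
```

```bash
python3 -c "
from h import *
a=snap('side','s2')['color'][130:310,180:420]
cv2.imwrite('pics/g2.png',cv2.resize(a,(800,600),interpolation=cv2.INTER_CUBIC))"
```

```text
(no output)
```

View pics/g2.png

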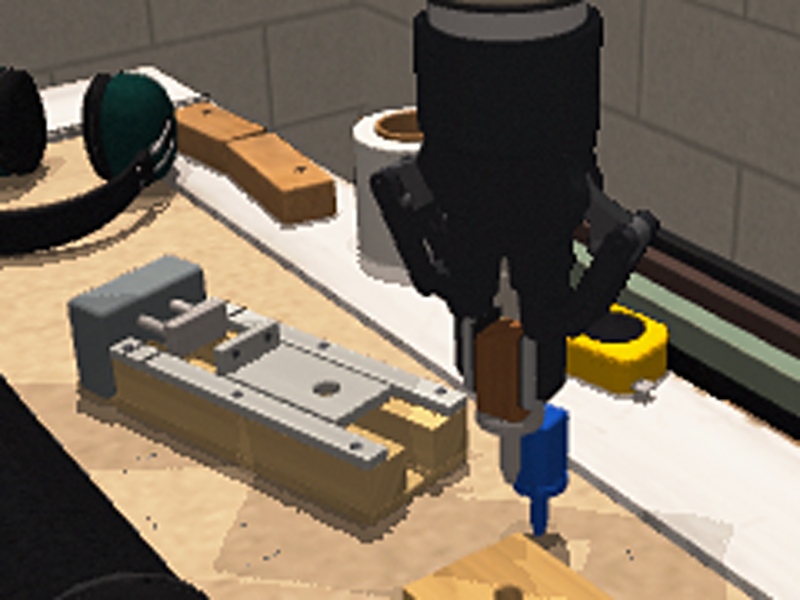

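Pin is held upright, its tip at about crop (511,486); holder is empty. I check the tip against the prediction.

```bash
python3 -c "
from h import *
s=load('s2'); st=manip.sense(); print(st['tcp_pos'],st['tool_rot'])
tp=st['tcp_pos']-[0,0,.1187]
for z in(0,.026,.034): print(z,(np.array(proj(s,tp+[0,0,z]))-[180,130])/.3)
# actual: eyelet rays from side
print('eye side', atz(s,180+327*.3,130+388*.3,.046))
print('tool z', __import__('scipy.spatial.transform',fromlist=['Rotation']).Rotation.from_quat(st['tool_rot']).as_matrix()[:,2])
"
```

```text
[ 0.47217633 -0.30093508  0.224913  ] [-1.79459624e-01  9.83764496e-01 -1.03687834e-03  7.65061732e-04]
0 [505.48859139 482.60169265]
0.026 [505.41312473 435.66049539]
0.034 [505.38934182 420.8672303 ]
eye side [ 0.50020132 -0.08315822  0.046     ]
tool z [ 0.00187744 -0.00176549 -0.99999668]
```

>>> step_arm(
  moves=[0,0.03,0.25,0,0,0,0.06,0.5,0,0,0,0.1,0.75,0,0,0,0.135,1,0,0,0,0.135,1,0,0],
)

```text
t: 5.75
tcp_pos: [0.4976, -0.0969, 0.2225]
tool_rot: [-0.182, 0.983, 0.002, -0.002]
force: [0.1, -0.6, -1.0]
finger_gap: 0.266
gripper_force: 78.8
```

>>> step_arm(
  moves=[0,0,0.09,0,0,0,0,0.09,-0.12,0,0,0,0.09,-0.22,0,0,0,0.09,-0.22,0,0,0,0.09,-0.22,0],
)

```text
t: 6.38
tcp_pos: [0.4991, -0.0831, 0.1801]
tool_rot: [-0.179, 0.984, -0.0, 0.0]
force: [0.4, -0.6, -0.7]
finger_gap: 0.269
gripper_force: 78.8
```

```bash
python3 -c "
from h import *
s=snap('side','s3'); a=s['color'][170:290,190:350]
print(manip.sense()['tcp_pos'])
cv2.imwrite('pics/g3.png',cv2.resize(a,(800,600),interpolation=cv2.INTER_CUBIC))"
```

```text
[ 0.49931395 -0.08316689  0.18042708]
```

View pics/g3.png

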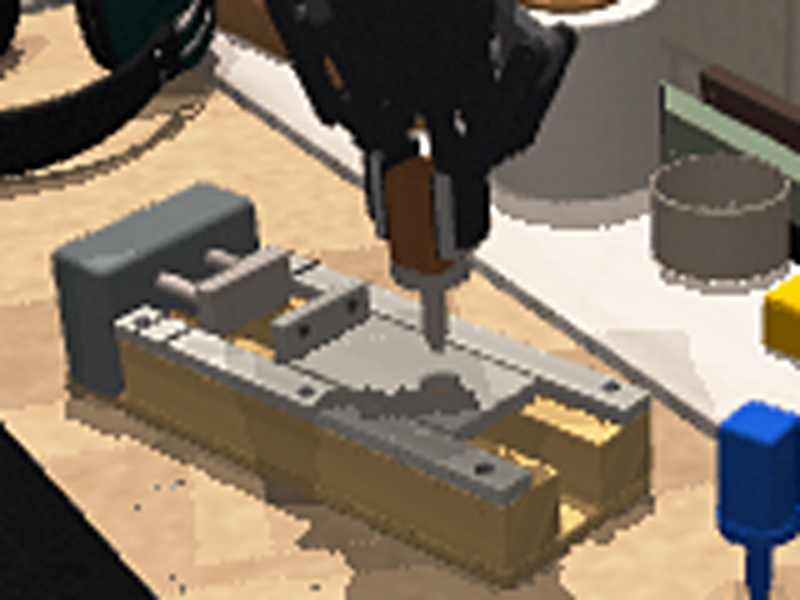

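The tip, at (437,352), hangs straight above the eyelet at (438,383) in line with the view. I lower carefully.

>>> step_arm(
  moves=[0,0,0,-0.04,0,0,0,0,-0.08,0,0,0,0,-0.11,0,0,0,0,-0.11,0],
)

```text
t: 6.92
tcp_pos: [0.4986, -0.0826, 0.1572]
tool_rot: [-0.179, 0.984, 0.0, -0.001]
force: [-0.4, 0.6, -0.4]
finger_gap: 0.27
gripper_force: 78.8
```

>>> step_arm(
  moves=[0,0,0,-0.03,0,0,0,0,-0.06,0,0,0,0,-0.09,0,0,0,0,-0.09,0,0,0,0,-0.09,0],
)

```text
t: 7.55
tcp_pos: [0.499, -0.0827, 0.1399]
tool_rot: [-0.179, 0.984, 0.0, -0.0]
force: [-0.1, 0.1, -0.9]
finger_gap: 0.27
gripper_force: 78.8
```

```bash
python3 -c "
from h import *
s=snap('side','s4'); a=s['color'][170:290,190:350]
print(manip.sense()['tcp_pos'])
cv2.imwrite('pics/g4.png',cv2.resize(a,(800,600),interpolation=cv2.INTER_CUBIC))"
```

```text
[ 0.49904683 -0.08275909  0.14000918]
```

View pics/g4.png

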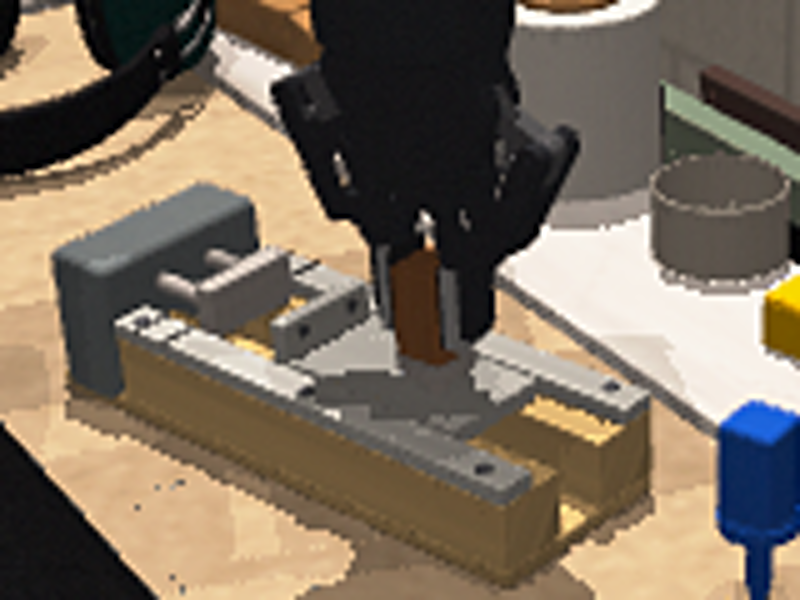

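The pin is through the eyelet and the collar is just above the foot. I slide along the channel axis (-0.286, 0.958), first about 38 mm, then in small steps while watching the force.

>>> step_arm(
  moves=[0,-0.006,0.02,0,0,0,-0.014,0.048,0,0,0,-0.023,0.077,0,0,0,-0.032,0.106,0,0,0,-0.04,0.134,0,0,0,-0.049,0.163,0,0,0,-0.054,0.182,0,0,0,-0.054,0.182,0,0,0,-0.054,0.182,0,0],
)

```text
t: 8.72
tcp_pos: [0.4876, -0.046, 0.1397]
tool_rot: [-0.179, 0.984, 0.001, -0.001]
force: [0.3, 0.2, -1.3]
finger_gap: 0.272
gripper_force: 78.9
```

>>> step_arm(
  moves=[0,-0.003,0.01,0,0,0,-0.006,0.019,0,0,0,-0.009,0.029,0,0,0,-0.009,0.029,0,0,0,-0.009,0.029,0,0],
)

```text
t: 9.35
tcp_pos: [0.4863, -0.0406, 0.1398]
tool_rot: [-0.18, 0.984, -0.0, -0.0]
force: [-0.6, -3.1, -3.2]
finger_gap: 0.269
gripper_force: 78.6
```

>>> step_arm(
  moves=[0,-0.004,0.012,0,0,0,-0.008,0.025,0,0,0,-0.011,0.037,0,0,0,-0.015,0.05,0,0,0,-0.018,0.06,0,0,0,-0.018,0.06,0,0,0,-0.018,0.06,0,0],
)

```text
t: 10.22
tcp_pos: [0.4833, -0.0295, 0.14]
tool_rot: [-0.18, 0.984, -0.001, 0.0]
force: [-0.9, -9.1, -3.6]
finger_gap: 0.269
gripper_force: 78.5
```

```bash
python3 -c "
from h import *
s=snap('side','s5'); a=s['color'][190:280,195:315]
st=manip.sense();print(st['tcp_pos'],st['force'])
cv2.imwrite('pics/g5a.png',cv2.resize(a,(800,600),interpolation=cv2.INTER_CUBIC))"
```

```text
[ 0.48328639 -0.02945364  0.14001128] [-0.485125   -8.05121852 -3.31992735]
```

View pics/g5a.png

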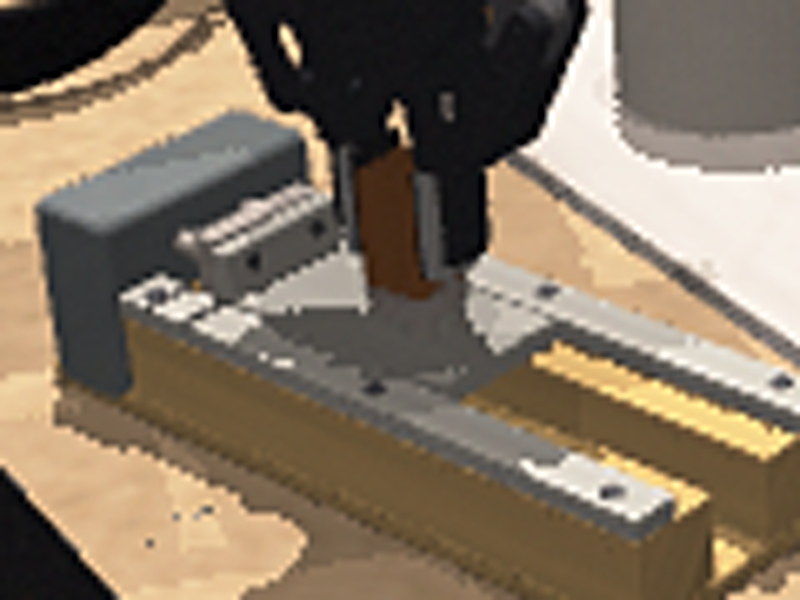

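The stop is pushed in and the flange is flush with it, with its near corner at about (208,265). I compare the flange with the projected model to confirm the stop travel.

```bash
python3 -c "
from h import *
s=load('s5'); u=np.array([-.2857,.9583,0]); n=np.array([-u[1],u[0],0]); o=np.array([.5193,-.1517,0])+.130*u+[.0012,-.0006,0]
pr=lambda x,y,z:((np.array(proj(s,o+u*x+n*y+[0,0,z]))-[195,190])*6.667).round()
print('line57 near/far',[pr(.057,y,.046) for y in(.0275,.045,-.0275,-.045)],'house',pr(.092,.045,.068),pr(.092,-.045,.068))
for v in(.008,.012,.016,.02): print(v,[pr(.042+v,y,z) for y,z in((.025,.062),(.025,.046),(-.025,.062),(-.025,.046))], [pr(-.050+v,y,.046) for y in(.025,-.025)])
"
```

```text
line57 near/far [array([226., 302.]), array([184., 324.]), array([352., 237.]), array([390., 217.])] house [101. 230.] [310. 130.]
0.008 [array([241., 260.]), array([247., 305.]), array([357., 202.]), array([361., 246.])] [array([457., 394.]), array([570., 328.])]
0.012 [array([233., 257.]), array([238., 302.]), array([348., 198.]), array([353., 242.])] [array([447., 390.]), array([561., 324.])]
0.016 [array([224., 253.]), array([230., 298.]), array([339., 195.]), array([344., 239.])] [array([438., 386.]), array([551., 321.])]
0.02 [array([215., 250.]), array([221., 294.]), array([331., 192.]), array([336., 235.])] [array([428., 382.]), array([542., 317.])]
```

>>> step_arm(
  moves=[0,0,0,0,0,0,0,0,0,0,0,0,0,0,0,0,0,0,0,0,0,0,0,0,0,0,0,0,0,0,0,0,0,0,0,0,0,0,0,0],
)

```text
t: 11.28
tcp_pos: [0.4833, -0.0295, 0.14]
tool_rot: [-0.18, 0.984, -0.001, 0.0]
force: [-0.7, -8.8, -3.2]
finger_gap: 0.268
gripper_force: 78.5
```

```bash
python3 -c "
from h import *
s=manip.sense();print(s['force'],s['tcp_pos'],s['gripper_force']);f=-s['force'][1]
print(manip.sign_off() if 5<f<11.5 else 'not handed in')"
```

```text
[-0.66698142 -8.84870846 -3.24566308] [ 0.48327478 -0.02948028  0.13999454] 78.54206442832947
the job is handed in; nothing more can be done
None
```

I handed the job in with the pin through the eyelet, still gripped, and holding the bracket against the stop with a steady push of about 8–9 N. I estimate the stop is in about 15 mm, between the black lines; I didn't measure it directly, and the hand-in returned no verdict.

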